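Set the tilt plate's needle to the tall index post

ROBOT

A 7-joint arm with a two-finger parallel gripper is mounted at the origin on a cart in front of the work surface, level with it; the furniture and walls round the work are solid. World frame = base frame: x ahead of the robot, y to its left, z up, the work surface at z = 0. Lengths are in m, angles in rad, forces in N, time in s.
With the tool pointing down it reaches from about 0.4 to 0.925 m from the base axis. Payload 5.6 kg.
Tool frame: the origin (TCP) lies on the centre line of the jaws, within the pads' length; the fingertips stand 17 mm ahead of it and the grasp point (between the pads) lies 2 mm behind it; z points along the fingers, y is the line along which they close (so a half turn about z gives the same grasp; the last joint's range is limited). The gripper opens to 85 mm and grips with 20 to 120 N. Pads are 22 mm wide; open, the fingers measure 114 mm over their backs; the gripper's body (76 mm by 85 mm) begins 54 mm behind the grasp point. The pads swing forward as they close: fully open they stand 13 mm farther back than shut.
Start: joints at [-1.153, 0.468, -0.012, 1.603, 0.006, 1.071, -0.056], TCP at [0.289, 0.582, 0.248] pointing down, gripper open.
Joint ranges: [-2.53, 2.53], [-0.31, 2.02], [-1.57, 1.55], [0.28, 2.44], [-1.29, 4.43], [0.15, 1.84], [-2.92, 2.92]. Speed limits (rad/s): [2.57, 2.57, 3.14, 3.14, 3.14, 3.14, 3.14].

INTERFACE

Orientations are given as a rotation vector (axis times angle).
In Python, from cell import * gives the robot as it stands. Calls block until the motion is done:
- reach(position, orientation): joint-space move of the TCP to a pose.
- servo_line(position, v=0.15, rot=None): straight line of the TCP; rot=None keeps the orientation; v is the mean speed in m/s.
- goto_joints(angles): joint-space move.
- move_gripper(opening, grasp_force=None): finger opening in m; grasp_force is the grip in N (None keeps the last); returns when the fingers have stopped.
- dwell(seconds).
- solve_ik(position, orientation): joint angles nearest the present ones, or None.
- get_image(name): name is "scene" or "side" or "wrist"; returns (picture, depth): 384x512x3 uint8, red, green, blue; 384x512 float32, m along the optical axis (not along the pixel's ray), 0 where there is no reading.
- get_calibration(name): a dict with "camera_matrix" (3x3 intrinsics, pixels), "k1" (the pictures are not rectified: a ray, as slopes to the right and down, at radius r is drawn at 1 + k1 r^2 times it, then the intrinsics apply), "view" (4x4, takes a point from world to camera coordinates). Camera axes: x right, y down, z forward; pixel columns grow to the right and rows downward; lengths in m; the calibration is good to about 2 mm. A picture is of the moment at which its call begins: read the wrist's pose just before it. get_calibration takes no time and is no camera call; for the wrist camera it gives the pose at the moment of the call.
A pose or a line that the arm cannot do raises PlanningError and nothing moves.
- sign_off(): hands the job in; it is judged then, once.
Readings, each from a call of its own:
- current_time(): time.
- current_joint_positions(): joint angles.
- current_joint_vel(): joint speeds.
- current_joint_efforts(): joint torques, N m.
- current_eef_pos(): TCP position.
- current_tool_rot(): TCP orientation.
- current_force(): force on the tool from outside, world axes, zero at the start.
- current_wrist_torque(): the same for the moment, N m.
- current_opening(): finger opening in m.
- current_finger_force(): force on a finger pad.
Only numpy, scipy, OpenCV 4.12 (cv2) and the standard library are available. Lean on these libraries where they do the work, as an engineer would, in place of code of your own. Each camera call takes 0.05 s, during which the arm holds its last target. There are 200 camera calls.

TASK

Turn the black knob of the tilt stand, a little at a time and taking a fresh grip as often as needed, until the flat needle on the dial points at the middle of the tall square index post (not at the low round button), then let go. Move the needle and the tilting plate only through the knob: do not touch or push the needle, the plate or the index marks, and leave the other things on the bench where they are.

Things in the scene. Friction and masses are not known exactly. Their poses are not given: they have to be found in the camera images.
- stand: tilt stand fixed on the bench: grey base 160 (x) x 380 (y) x 16 mm high; along its y: a grey gear housing with the knob (-y end), a white dial plate 145 x 150 mm (middle, top 22 mm above the bench) and a tilting aluminium plate (+y end). Origin: on the bench under the base, 5 mm to -y of its middle; z up, -x is its front (toward the robot)
- knob: round black ribbed knob, 54 mm diameter, 38 mm high, upright axis at stand x = 10, y = -145 mm; underside 76 mm, top 114 mm above the bench; the 54 mm square housing below it is 66 mm high, its collar 71 mm. More than one grasp is needed. Origin: on the axis, at the knob's underside; x and y turn with the knob
- knob_grip (a point): point to grip at, on the knob's axis 97 mm above the bench. The knob turns a stiff shaft (0.1 N m) that stays where left, but has free play on it, up to 0.44 rad on reversing, in which the needle stands still. Beyond the play the needle turns the same way as the knob, about 0.22 rad per rad (anticlockwise from above moves both anticlockwise)
- needle: flat dark steel needle, 90 mm long from pivot to tip, 4.5 mm wide at the tip, turning flat over the dial about a vertical pivot at stand x = 50, y = -20 mm. Origin: on the pivot, 30 mm above the bench; the needle points along its own -x (z up), toward the stand's front when at mid scale
- needle_tip (a point): the needle's tip, on its centre line, 90 mm from the pivot and 34 mm above the bench
- tall_post: the mark to set the needle to: plain dark steel square post, 10 x 10 mm and 40 mm high, standing on the dial plate about 105 mm from the needle's pivot, just beyond the reach of the tip, on one side or the other of mid scale. Origin: centre of its foot, 22 mm above the bench
- low_button: the other mark, not wanted: dark steel round button 18 mm in diameter and 9 mm high on the dial plate, about 105 mm from the pivot, on the other side of mid scale. Origin: centre of its foot
- platform: tilting aluminium plate, 130 x 130 x 8 mm with low lips, its top about 68 mm above the bench, hinged on the line along the stand's x at stand y = 125 mm; the knob tilts it by a few degrees. Origin: on the hinge line, 52 mm above the bench
- calculator: dark grey pocket calculator 118 x 70 x 12 mm lying behind the stand, loose. Origin: centre of its underside
- sanding_block: brown sanding block 112 x 62 x 26 mm lying behind the stand, loose. Origin: centre of its underside
- spatula: spatula 228 mm long (its y), 30 mm wide, 14 mm high, lying left of the stand, loose. Origin: centre of its underside

How it is judged:
At the end, for the whole second after the job is handed in: the needle's centre line passes within 3.5 mm of the tall square post's axis, and the needle is at rest with the knob let go (y of tall_post in the frame of needle between -0.0035 and 0.0035 m and angular speed of needle below 0.05 rad/s); the robot touches nothing.
It fails at once if the needle was pushed directly (over 1.5 N) (contact force between needle and the fingers above 1.5 N or contact force between needle and the arm above 1.5 N).
It fails at once if the tilting plate was pushed directly (over 1.5 N) (contact force between platform and the fingers above 1.5 N or contact force between platform and the arm above 1.5 N).
It fails at once if an index mark was pushed (over 3 N) ((contact force between tall_post and the fingers above 3 N or contact force between tall_post and the arm above 3 N) or (contact force between low_button and the fingers above 3 N or contact force between low_button and the arm above 3 N)).
It fails at once if one of the loose things was shifted by more than 20 mm (distance of any of calculator, sanding_block, spatula from where it was at the start of the episode above 0.02 m).
It also fails if it takes over 45 s, if anything falls off the work surface, if the arm or the gripper's body presses on something with over 40 N, if the wrist force passes 120 N, or if a joint passes its speed limit or range.

## Working session

There is one attempt and no reset: what is moved stays moved. The work goes in short steps, each a Python script; the robot and the scene stay as the last script left them, time stands still between calls to the robot, and variables do not carry over. Pictures are saved under pics/ and viewed, at most 10 in all, crops included, and the job is handed in when it is done.

```bash
mkdir -p pics; ls; python3 - <<'E'
from cell import *
import cv2, numpy as np
ims=[]
for n in ["scene","side"]:
    p,d=get_image(n); c=get_calibration(n)
    np.savez(f"pics/{n}0.npz",p=p,d=d,K=c["camera_matrix"],k1=c["k1"],V=c["view"])
    cv2.imwrite(f"pics/{n}0.png",p[...,::-1])
    print(n,np.round(c["camera_matrix"],1).tolist(),c["k1"],np.round(c["view"],3).tolist())
print(current_tool_rot(),current_time(),current_opening())
E
```

```text
pics
scene [[484.4, 0.0, 251.0], [0.0, 484.4, 196.5], [0.0, 0.0, 1.0]] -0.19429362470399034 [[-0.594, -0.804, 0.001, 0.511], [-0.47, 0.346, -0.812, 0.253], [0.653, -0.483, -0.584, 0.933], [0.0, 0.0, 0.0, 1.0]]
side [[359.9, 0.0, 251.5], [0.0, 359.9, 196.4], [0.0, 0.0, 1.0]] -0.11090931001926779 [[0.969, -0.248, 0.004, -0.469], [-0.097, -0.394, -0.914, 0.221], [0.229, 0.885, -0.405, 0.562], [0.0, 0.0, 0.0, 1.0]]
[-7.17397407e-01 -3.05832256e+00  2.56721814e-03] 0.1 0.08548430482486433
```

View pics/scene0.png

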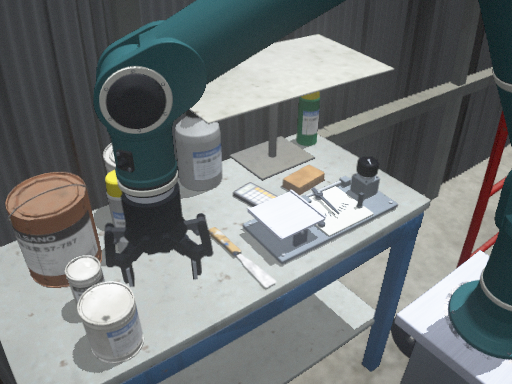

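View pics/side0.png

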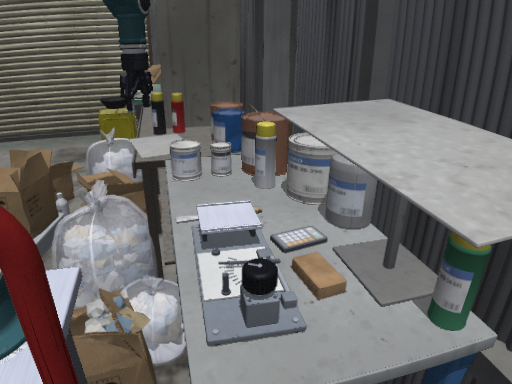

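The scene view shows the knob at about (368,166) and the dial at about (335,205). The side view shows the knob at (260,272) and the tall post near (226,285). A shelf overhangs the back of the bench. I'll measure the stand and the shelf next.

```bash
cat > h.py <<'E'
import numpy as np, cv2
def rays(uv,K,k1):
    uv=np.asarray(uv,float).reshape(-1,2)
    return cv2.undistortPoints(uv[:,None],K,np.array([k1,0,0,0.]))[:,0]  # x(1+k1 r^2)
def cloud(p,d,K,k1,V):
    h,w=d.shape; u,v=np.meshgrid(np.arange(w),np.arange(h))
    r=rays(np.c_[u.ravel(),v.ravel()],K,k1); z=d.ravel()
    P=np.c_[r*z[:,None],z]; R,t=V[:3,:3],V[:3,3]
    W=(P-t)@R; W[z==0]=np.nan
    return W.reshape(h,w,3)
def onplane(uv,K,k1,V,h):
    r=rays(uv,K,k1); R,t=V[:3,:3],V[:3,3]
    D=np.c_[r,np.ones(len(r))]@R; C=-t@R; h=np.broadcast_to(h,len(r))
    return C+D*((h-C[2])/D[:,2])[:,None]
def circ(xy):
    A=np.c_[2*xy,np.ones(len(xy))]; s=np.linalg.lstsq(A,(xy**2).sum(1),rcond=None)[0]
    return s[:2],np.sqrt(s[2]+s[:2]@s[:2])
E
python3 - <<'E'
from h import *
for n,b in [("scene",(355,150,385,190)),("side",(235,250,285,300))]:
    f=np.load(f"pics/{n}0.npz"); W=cloud(*[f[k] for k in("p","d","K","k1","V")])
    x0,y0,x1,y1=b
    q=W[y0:y1,x0:x1].reshape(-1,3); c=f["p"][y0:y1,x0:x1].reshape(-1,3)
    m=(c.max(1)<60)&(q[:,2]>.08)&(q[:,2]<.135)
    s=q[m]; print(n,"knob",m.sum(),np.nanmin(s,0),np.nanmax(s,0),np.nanmedian(s,0))
    top=s[s[:,2]>.111]; print(" top",len(top),(np.nanmin(top,0)+np.nanmax(top,0))/2)
    rim=s[s[:,2]<.108]; 
    if len(rim)>10: print(" circ",circ(rim[:,:2]))
    # shelf
    z=W[...,2]; 
    for u,v in ([(391,68),(315,38),(195,115),(290,80),(272,140)] if n=="scene" else [(510,208),(460,240),(400,180),(330,115),(282,110),(450,150),(395,220)]): print("  shelf",u,v,W[v,u].round(3))
    # dial plane
    if n=="side":
        cr=f["p"][180:340,170:320]
        cv2.imwrite("pics/c_side.png",cv2.resize(cr,None,fx=5,fy=3.75,interpolation=cv2.INTER_CUBIC)[...,::-1])
    else:
        cr=f["p"][140:265,235:405]
        cv2.imwrite("pics/c_scene.png",cv2.resize(cr,None,fx=4.5,fy=4.5,interpolation=cv2.INTER_CUBIC)[...,::-1])
    g=f["p"].astype(int); white=(g.min(2)>200)&(abs(z-.022)<.006); 
    s=W[white]; k=cv2.minAreaRect(s[:,:2].astype(np.float32)*1000); print(" dial",len(s),k)
    # base
    bm=(abs(z-.016)<.004)&(abs(W[...,0]-.6)<.3); s=W[bm]; print(" base",len(s),cv2.minAreaRect(s[:,:2].astype(np.float32)*1000))
E
```

```text
scene knob 301 [ 0.44517812 -0.10908386  0.08103559] [ 0.49147289 -0.05461095  0.11816681] [ 0.46227286 -0.07149186  0.10543362]
 top 104 [ 0.46994369 -0.08378631  0.11461017]
 circ (array([ 0.47337497, -0.08438743]), np.float64(0.025546358343242367))
  shelf 391 68 [ 0.615 -0.311  0.27 ]
  shelf 315 38 [ 0.899 -0.279  0.287]
  shelf 195 115 [0.779 0.234 0.212]
  shelf 290 80 [nan nan nan]
  shelf 272 140 [ 0.76  -0.002  0.071]
 dial 1393 ((478.8475341796875, 100.43515014648438), (449.8200378417969, 253.5315399169922), 61.76658630371094)
 base 4137 ((623.9735717773438, -276.50665283203125), (472.9841613769531, 2012.9334716796875), 2.3385579586029053)
side knob 1021 [ 0.44551748 -0.11593036  0.08015167] [ 0.49843854 -0.06748377  0.11530218] [ 0.46904307 -0.10482404  0.10852797]
 top 427 [ 0.47286416 -0.09052605  0.11315168]
 circ (array([ 0.47339882, -0.08699227]), np.float64(0.027057508927022154))
  shelf 510 208 [ 0.698 -0.28   0.275]
  shelf 460 240 [ 0.761 -0.173  0.165]
  shelf 400 180 [ 0.63  -0.174  0.273]
  shelf 330 115 [0.704 0.181 0.282]
  shelf 282 110 [0.627 0.275 0.279]
  shelf 450 150 [ 0.778 -0.096  0.281]
  shelf 395 220 [ 0.76  -0.018  0.12 ]
 dial 1550 ((464.1557312011719, 36.98855972290039), (151.0673370361328, 141.30203247070312), 87.52996063232422)
 base 5496 ((583.2896728515625, 630.2754516601562), (476.59075927734375, 1678.4136962890625), 2.8741979598999023)
```

View pics/c_scene.png

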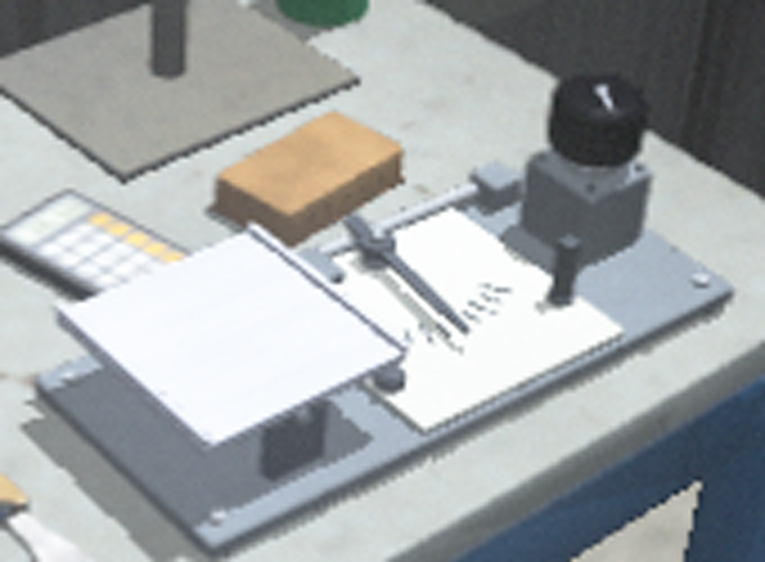

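The scene crop shows the post at about (360,207) with its top at (361,194). The needle tip is at (338,214), the pivot at (318,195) and the button at (322,224). The post is on the knob side, so the knob must turn anticlockwise.

View pics/c_side.png

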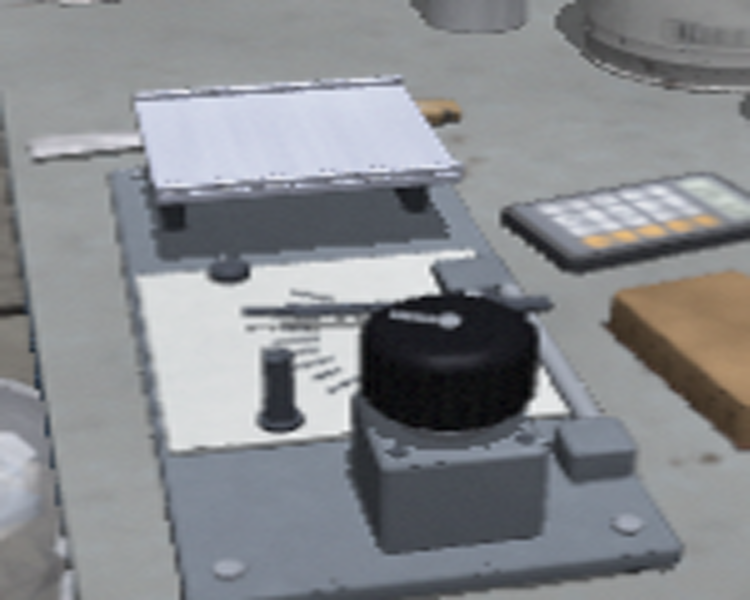

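```bash
python3 - <<'E'
from h import *
f=np.load("pics/scene0.npz"); a=[f[k] for k in("K","k1","V")]
c=lambda x,y:((x+.5)/4.5+235-.5,(y+.5)/4.5+140-.5)
P=onplane([c(375,247),c(465,331),c(562,304),c(568,240),c(390,372)],*a,[.034,.034,.022,.062,.031]); print(P.round(4))
print(np.linalg.norm(P[1:]-P[0],axis=1))
f=np.load("pics/side0.npz"); W=cloud(*[f[k] for k in("p","d","K","k1","V")]); g=f["p"].astype(int)
m=(g.min(2)>200)&(abs(W[...,2]-.022)<.006)
m[:, :190]=0; m[:,270:]=0; m[:245]=0
s=W[m][:,:2].astype(np.float32)*1000; print(cv2.minAreaRect(s))
E
```

```text
[[ 0.5186  0.0391  0.034 ]
 [ 0.4318  0.0531  0.034 ]
 [ 0.4271 -0.0208  0.022 ]
 [ 0.4321 -0.0234  0.062 ]
 [ 0.4329  0.1074  0.031 ]]
[0.08786803 0.11002962 0.11028018 0.10964696]
((464.1557312011719, 36.98855972290039), (151.0673370361328, 141.30203247070312), 87.52996063232422)
```

The side crop agrees with the scene crop: the post is on the knob side. Its foot is at crop (280,420), the tip at (245,312), and the knob hides the pivot. The needle needs about +0.76 rad, so the knob needs about 3.5 rad plus the play. I'll retract clear of the shelf, then move over the knob.

```bash
cat >> h.py <<'E'
def down(psi): return np.pi*np.array([np.cos(psi/2),np.sin(psi/2),0])
def snap(n,tag):
    from cell import get_image,get_calibration
    c=get_calibration(n); p,d=get_image(n)
    K,k1,V=np.array(c["camera_matrix"]),c["k1"],np.array(c["view"])
    np.savez(f"pics/{n}{tag}.npz",p=p,d=d,K=K,k1=k1,V=V); cv2.imwrite(f"pics/{n}{tag}.png",p[...,::-1]); return p,d,K,k1,V
E
python3 - <<'E'
from h import *; from cell import *
servo_line([.225,.44,.25],v=.25)
print(current_time(),current_joint_positions())
reach([.473,-.0865,.25],down(np.radians(79.6)))
print(current_time(),np.round(current_joint_positions(),3),current_eef_pos(),current_tool_rot())
p,d,K,k1,V=snap("wrist","1"); W=cloud(p,d,K,k1,V)
print(V.round(3).tolist())
m=(p.max(2)<70)&(W[...,2]>.109)&(W[...,2]<.12)&(np.hypot(W[...,0]-.473,W[...,1]+.0865)<.045)
s=W[m]; print(len(s))
if len(s): print((s.min(0)+s.max(0))/2,cv2.minEnclosingCircle(s[:,:2].astype(np.float32)))
E
```

```text
0.875 [-1.13896789  0.2053547  -0.03052064  1.97124434  0.007637    0.96313669
 -0.06323926]
2.9667 [-0.809  0.27   1.085  2.052 -0.288  0.981  0.245] [ 0.4732125  -0.085457    0.24983566] [-2.41121018e+00 -2.01329241e+00  2.61291806e-04]
[[0.984, -0.178, -0.001, -0.48], [-0.17, -0.943, 0.285, -0.037], [-0.051, -0.28, -0.959, 0.382], [0.0, 0.0, 0.0, 1.0]]
1203
[ 0.47324258 -0.08372452  0.11276659] ((0.4736039638519287, -0.08347360044717789), 0.02715320512652397)
```

View pics/wrist1.png

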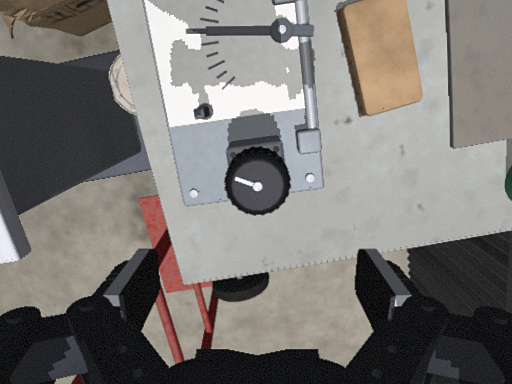

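The wrist view shows the knob at (258,181), and the fitted radius of 27.2 mm matches. The needle runs from pivot (282,30) to tip (187,31), and the post is at (203,112). Next I'll grip and turn about 3 rad with joint 7 alone, then measure again from above.

```bash
cat >> h.py <<'E'
KX,KY=.4735,-.084
def turn(dpsi,j7c=0.2,n=4,psi0=np.radians(79.6),grip=50):
    """grip from above and turn knob anticlockwise by dpsi using joint 7 only, release and rise; arm is over the knob"""
    from cell import goto_joints,solve_ik,servo_line,move_gripper,current_joint_positions,current_force,current_wrist_torque,current_opening,current_time,reach,current_tool_rot
    q=np.array(current_joint_positions()); q[6]=j7c+dpsi/2; goto_joints(q)
    servo_line([KX,KY,.095],v=.12)
    move_gripper(.045,grip); print("grip",current_opening(),current_force().round(1) if hasattr(current_force(),'round') else current_force())
    q=np.array(current_joint_positions()); rv0=current_tool_rot()
    for i in range(1,n+1):
        qq=q.copy(); qq[6]-=dpsi*i/n; goto_joints(qq)
        print(round(current_time(),2),np.round(current_force(),1),np.round(current_wrist_torque(),2),np.round(current_joint_positions()[6],3),round(current_opening(),4))
    move_gripper(.085); servo_line([KX,KY,.25],v=.2)
    q=np.array(current_joint_positions()); q[6]=.245; goto_joints(q)
    print("t",current_time(),current_tool_rot())
def measure(tag,pivot=None):
    p,d,K,k1,V=snap("wrist",tag); W=cloud(p,d,K,k1,V)
    R,t=V[:3,:3],V[:3,3]
    s=lambda X:cv2.projectPoints(np.array(X,float).reshape(-1,1,3),cv2.Rodrigues(R)[0],t,K,np.array([k1,0,0,0.]))[0][:,0]
    return p,d,K,k1,V,W,s
E
python3 - <<'E'
from h import *
f=np.load("pics/wrist1.npz"); a=[f[k] for k in("K","k1","V")]
P=onplane([(282,30),(187,31),(203,112)],*a,[.034,.034,.022]);print(P)
W=cloud(f["p"],f["d"],*a)
m=(abs(W[...,0]-.45)<.12)&(W[...,1]<.12)&(W[...,1]>-.07)&(f["p"].max(2)<110)
m[130:]=0
for v,u in [(30,282),(31,187),(30,220),(112,203),(107,205),(104,210),(60,200)]: print(u,v,W[v,u].round(4),f["p"][v,u])
cv2.imwrite("pics/c1.png",cv2.resize(f["p"][0:140,130:330],None,fx=4,fy=4,interpolation=cv2.INTER_CUBIC)[...,::-1])
from cell import *
turn(3.0)
snap("wrist","2")
E
```

```text
[[ 0.51919153  0.03905277  0.034     ]
 [ 0.43109854  0.05435032  0.034     ]
 [ 0.42775993 -0.02192889  0.022     ]]
282 30 [0.5184 0.0377 0.0426] [228 232 236]
187 31 [0.4312 0.0542 0.0349] [ 92  93 104]
220 30 [0.4622 0.0487 0.0381] [65 69 73]
203 112 [ 0.4346 -0.0209  0.0636] [ 90  92 100]
205 107 [ 0.4354 -0.0171  0.0512] [31 32 33]
210 104 [ 0.4367 -0.0154  0.0228] [214 210 207]
200 60 [0.4361 0.0279 0.0239] [168 169 166]
grip 0.05239962900622499 [-1.6 -2.2  8.2]
6.92 [-0.9  0.1  1.3] [-0.11  0.2  -0.01] 1.226 0.0522
7.67 [-2.4 -1.3  2.2] [-0.14  0.33  0.  ] 0.477 0.0523
8.42 [-2.4 -0.8  4.8] [-0.23  0.57  0.04] -0.273 0.0518
9.17 [-3.4 -0.   5.2] [-0.16  0.61 -0.03] -1.024 0.0518
t 11.9083 [-2.41164841e+00 -2.01278636e+00  2.40934040e-03]
```

View pics/c1.png

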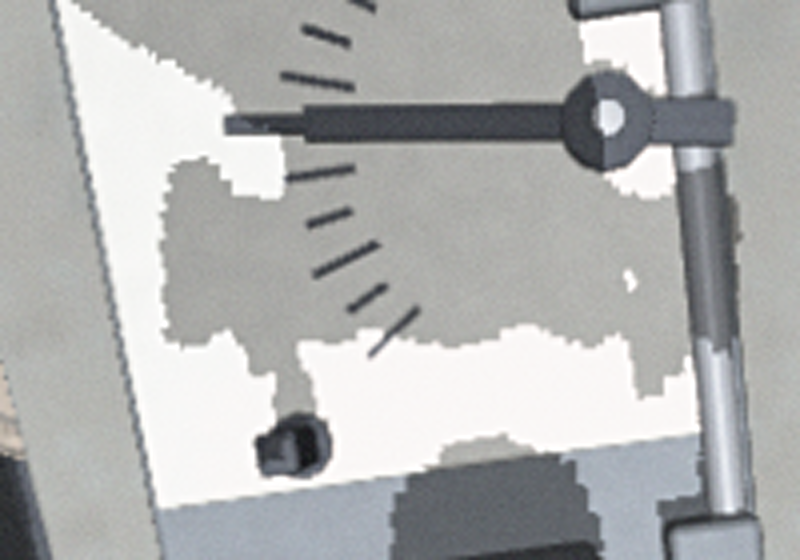

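View pics/wrist2.png

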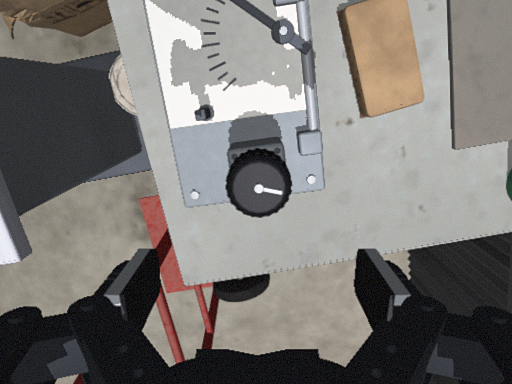

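I turned it the wrong way: in wrist2 the needle moved clockwise, so increasing j7 is anticlockwise. The needle pivot is at (284,31), the tip is out of view above the frame, and the knob mark moved from left to right. The first crop puts the post's top face at (199,112.5) and its foot collar at about (206.5,111). I'll compute the angles and turn back.

```bash
cat >> h.py <<'E'
def ndir(tag,lo=None):
    """needle direction angle from the axis of dark pixels lying 15..88 mm from the pivot at needle height"""
    f=np.load(f"pics/wrist{tag}.npz"); a=[f[k] for k in("K","k1","V")]; p=f["p"].astype(int)
    W=cloud(f["p"],f["d"],*a)
    v,u=np.mgrid[0:384,0:512]; G=onplane(np.c_[u.ravel(),v.ravel()],*a,.036)[:,:2].reshape(384,512,2)
    r=np.hypot(*(G-PIV).transpose(2,0,1)); ang=np.unwrap([0]); th=np.arctan2(-(G-PIV)[...,1],-(G-PIV)[...,0])
    m=(p.max(2)<125)&(abs(W[...,2]-.037)<.007)&(r>.014)&(r<.092)&(abs(th)<1.3)
    n,l,st,_=cv2.connectedComponentsWithStats(m.astype(np.uint8)); k=1+np.argmax(st[1:,4]); m=l==k
    X=G[m]; vx,vy,x0,y0=cv2.fitLine(X.astype(np.float32),cv2.DIST_L2,0,1e-5,1e-5).ravel()
    if vx>0: vx,vy=-vx,-vy
    off=np.array([-vy,vx])@(PIV-[x0,y0])
    return np.degrees(np.arctan2(vy,vx))%360,m.sum(),r[m].max(),off,np.array([x0,y0]),np.array([vx,vy])
PIV=np.array([.5190,.0388])
E
python3 - <<'E'
from h import *
f=np.load("pics/wrist1.npz"); a=[f[k] for k in("K","k1","V")]
c=lambda x,y:((x+.5)/4+130-.5,(y+.5)/4-.5)
P=onplane([c(276,452),c(306,443),c(606,118)],*a,[.062,.024,.043]);print(P)
W=cloud(f["p"],f["d"],*a)
t=(abs(W[...,2]-.062)<.004)&(np.hypot(W[...,0]-.433,W[...,1]+.02)<.02);print("top",t.sum(),W[t].mean(0))
d=P[:2,:2]-P[2,:2];print(np.degrees(np.arctan2(d[:,1],d[:,0]))%360,np.hypot(*d.T))
for t in "12": print(ndir(t))
E
```

```text
[[ 0.4302606  -0.02078016  0.062     ]
 [ 0.43159916 -0.02087002  0.024     ]
 [ 0.51764854  0.03855062  0.043     ]]
top 125 [ 0.43099119 -0.0209747   0.06244438]
[214.17398    214.62667965] [0.10562572 0.10457203]
(np.float32(169.62585), np.int64(727), np.float64(0.08982260481456011), np.float64(-0.0005888069571472476), array([0.471599  , 0.04687901], dtype=float32), array([-0.98365283,  0.18007529], dtype=float32))
(np.float32(138.12012), np.int64(376), np.float64(0.055079059414759775), np.float64(1.9801948635065553e-05), array([0.49485   , 0.06047984], dtype=float32), array([-0.744546 ,  0.6675712], dtype=float32))
```

Post axis (0.431, -0.021) is 105.5 mm from the pivot, as specified, so the target angle is 214.4°. The needle is now at 138.1°, which needs about 6.05 rad of knob plus up to 0.44 rad of play. I'll do two grips of 3.0 rad, then measure.

```bash
cat >> h.py <<'E'
def ccw(parts,j7c=.2,grip=50):
    from cell import goto_joints,servo_line,move_gripper,current_joint_positions,current_force,current_opening,current_time
    def j7(x):
        q=np.array(current_joint_positions()); q[6]=x; goto_joints(q)
    for i,a in enumerate(parts):
        j7(j7c-a/2)
        if i==0: servo_line([KX,KY,.095],v=.15)
        move_gripper(.045,grip); q=np.array(current_joint_positions()); b=q[6]
        for k in(1,2): q[6]=b+a*k/2; goto_joints(q)
        print(round(current_time(),2),np.round(current_force(),1),round(current_joint_positions()[6]-b,3),round(current_opening(),4))
        move_gripper(.085)
    servo_line([KX,KY,.25],v=.25); j7(.245); print("t",current_time())
E
python3 - <<'E'
from h import *; from cell import *
ccw([3.0,3.0]); snap("wrist","3"); print(ndir("3"))
E
```

```text
17.6 [-4.9  0.8  6.6] 3.0 0.0519
23.88 [-4.9  4.2  8. ] 2.999 0.0519
t 26.175
(np.float32(207.04837), np.int64(596), np.float64(0.08942653137471247), np.float64(0.0006004283422775974), array([0.47722796, 0.01814581], dtype=float32), array([-0.8906229 , -0.45474255], dtype=float32))
```

View pics/wrist3.png

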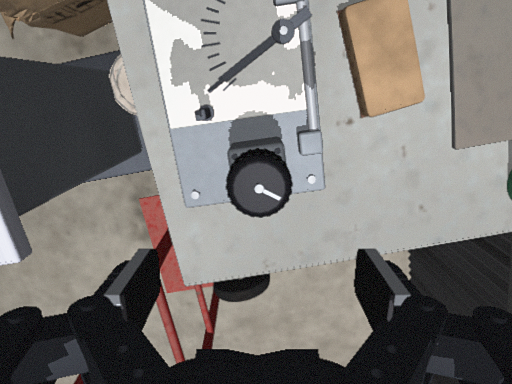

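The needle is now at (283,31) to (210,91), pointing at 207.0° and just short of the post at (203,112). Its line misses the post axis by 13.8 mm, which is about 0.61 rad of knob with the play already taken up.

```bash
python3 - <<'E'
from h import *; from cell import *
ccw([0.61],j7c=.3); snap("wrist","4"); r=ndir("4"); w=np.array([.431,-.021])-r[4]
print(r, "miss mm",1000*(r[5][0]*w[1]-r[5][1]*w[0]))
E
```

```text
28.93 [-5.   0.1  5.6] 0.605 0.0521
t 30.575
(np.float32(214.62221), np.int64(586), np.float64(0.08945576059201948), np.float64(0.000564962935146605), array([0.48064175, 0.01300301], dtype=float32), array([-0.8229162 , -0.56816274], dtype=float32)) miss mm -0.2229687812955114
```

```bash
python3 - <<'E'
from h import *
p=np.load("pics/wrist4.npz")["p"]
cv2.imwrite("pics/c4.png",cv2.resize(p[0:140,160:330],None,fx=4,fy=4,interpolation=cv2.INTER_CUBIC)[...,::-1])
E
```

```text
(no output)
```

View pics/c4.png

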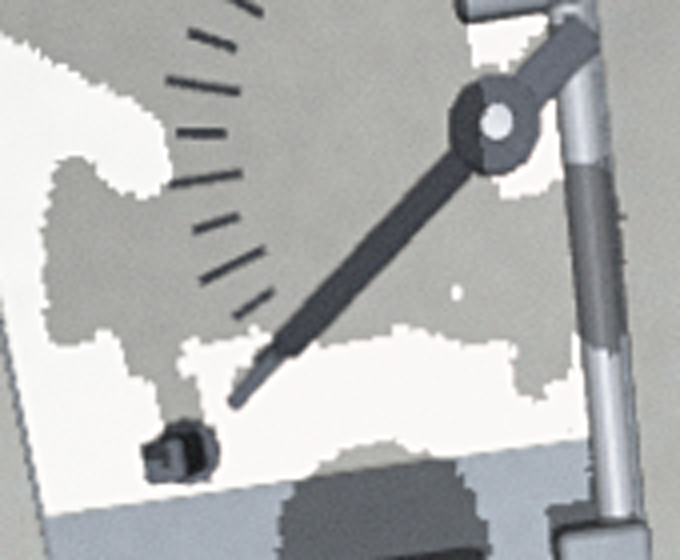

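wrist4 shows the needle running through crop (495,122) to (237,402), close to the line of the post at crop (185,450). By the fit it misses by -0.2 mm, but by eye it could be nearly 2 mm, so I'll check numerically using the post's top face and separate needle fits.

```bash
python3 - <<'E'
from h import *; from cell import *
for tag in "34":
    f=np.load(f"pics/wrist{tag}.npz"); a=[f[k] for k in("K","k1","V")]; W=cloud(f["p"],f["d"],*a)
    near=np.hypot(W[...,0]-.431,W[...,1]+.021)<.02
    t=near&(abs(W[...,2]-.062)<.003); X=W[t][:,:2]
    v,u=np.nonzero(t)
    G=onplane(np.c_[u,v],*a,.062)[:,:2]
    r=cv2.minAreaRect((X*1000).astype(np.float32)); print(tag,"top",t.sum(),X.mean(0).round(4),np.median(X,0).round(4),np.round(r[0],1),np.round(r[1],1),"px box",u.min(),u.max(),v.min(),v.max(),"z",W[t][:,2].mean().round(4), "plane",G.mean(0).round(4))
    c=near&(W[...,2]>.0235)&(W[...,2]<.032); print(" low",c.sum(),W[c].mean(0).round(4),W[c].min(0).round(4),W[c].max(0).round(4))
    # needle pieces by radius
    m=(f["p"].max(2)<125)&(abs(W[...,2]-.037)<.006); rr=np.hypot(W[...,0]-.5182,W[...,1]-.0387)
    for lo,hi in [(.02,.04),(.04,.06),(.06,.074),(.077,.089)]:
        k=m&(rr>lo)&(rr<hi)&(W[...,0]<.518); Y=W[k]; print("  ",lo,k.sum(),Y.mean(0).round(4))
p,d,K,k1,V=snap("scene","4")
cv2.imwrite("pics/c4s.png",cv2.resize(p[150:250,280:400],None,fx=6,fy=6,interpolation=cv2.INTER_CUBIC)[...,::-1])
E
```

```text
3 top 123 [ 0.4309 -0.021 ] [ 0.4308 -0.0209] [430.8 -21. ] [10.   9.7] px box 195 206 109 120 z 0.0623 plane [ 0.4308 -0.021 ]
 low 179 [ 0.4326 -0.018   0.0252] [ 0.4126 -0.0314  0.0235] [ 0.4506 -0.0019  0.0316]
   0.02 191 [0.4915 0.0255 0.0366]
   0.04 183 [0.4738 0.0163 0.0366]
   0.06 106 [0.4593 0.0088 0.0366]
   0.077 44 [0.4442 0.0014 0.0366]
4 top 124 [ 0.431 -0.021] [ 0.4312 -0.0211] [430.8 -21.1] [10. 10.] px box 195 207 109 120 z 0.0623 plane [ 0.4309 -0.021 ]
 low 183 [ 0.4333 -0.0183  0.0251] [ 0.4124 -0.0318  0.0235] [ 0.4497 -0.0013  0.0313]
   0.02 190 [0.4937 0.0222 0.0366]
   0.04 180 [0.4771 0.0104 0.0366]
   0.06 103 [0.4636 0.0013 0.0366]
   0.077 42 [ 0.4501 -0.008   0.0364]
```

View pics/c4s.png

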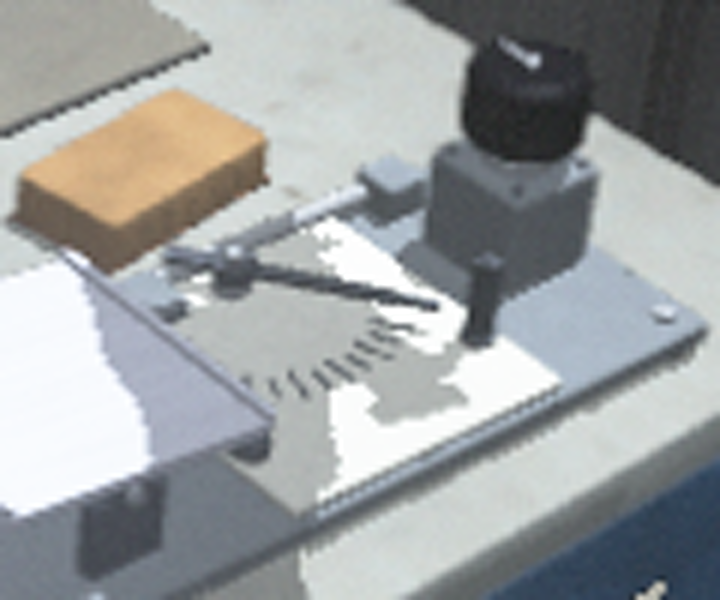

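The top face measures exactly 10 × 10 mm, centred at (0.4309, -0.0210). The separate needle fits put its line within about 0.3 mm of that. The scene crop agrees, showing the tip at (437,305) aimed at the post at (481,300), with the gripper clear.

```bash
python3 -c "
from cell import *
print(current_time()); print(sign_off())"
```

```text
30.675
the job is handed in; nothing more can be done
None
```

The job was handed in at 30.7 s with the needle's line measured within about 0.3 mm of the tall post's axis, the knob released and the arm clear; my first turn went the wrong way (needle about 31° clockwise) and was undone through the knob, and the judge's verdict was not shown.

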